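# Blank off a cable gland and set its nut

## Task

Seal the spare cable entry on the grey wiring box: set the red plug down through the knurled gland nut into the gland until its collar rests on the gland's neck, let go of it, then screw the black nut clockwise until it bottoms out. Back the nut off a quarter turn and finish there still gripping it - do not let go at the end. Leave the other two plugs, the screwdriver and the contactor where they are.

Things in the scene. Friction and masses are not known exactly. Their poses are not given: they have to be found in the camera images.
- plug: The red tapered blanking plug, hard plastic, about 30 g, standing upright in one of the three holes of the block. Origin on its axis at the underside of its collar, z up along the axis: below it a tapered shank 24 mm long (18 mm diameter at the collar, 12 mm at the tip); above it a collar 26.4 mm diameter and 4 mm thick, then a round grip 18 mm diameter from 4 to 30 mm above the origin.
- plug_blue: Blue plug, to be left alone; same shape and size and the same origin as the red one.
- plug_black: Black plug, to be left alone; same shape and size and the same origin as the red one.
- block: Fixed wooden block 50 x 170 x 32 mm (its x, y, z), origin at the centre of its underside. Three holes in its top, 21.4 mm diameter and 29 mm deep, on its centre line at y = -55, 0 and +55 mm, hold the three plugs by their collars; which plug is in which hole varies.
- wirebox: Fixed grey wiring box lying flat, 124 x 194 x 60 mm (its x, y, z), origin at the centre of its underside. The upright cable gland stands on its top at y = +40 mm on its centre line; two push buttons (28 mm diameter, 9 mm high, green and red) sit at y = -60 mm, x = -26 and +26 mm.
- gland_mouth (a point): Centre of the gland neck's upper rim, on the gland axis, 96 mm above the bench and 36 mm above the box top; z up, axes parallel to the box's. The neck is 28 mm outside diameter with a straight bore of 21.4 mm, deeper than the plug's shank; the red plug's origin comes to this point when it is seated. The neck stands inside the nut, whose top is 2 mm above the rim when bottomed out and up to 3.7 mm above it at the start. Under the nut, the gland's foot is 42 mm across.
- nut_grip (a point): Point on the axis of the knurled nut, 10 mm below its top; it turns with the nut (x towards the white mark on its rim). The nut is a black ring 48 mm outside diameter, 26 mm tall, with a 33 mm opening; its lower edge is 12 mm above the box top when bottomed out, so this point is then 28 mm above the box top. Grip it across its outside, from above; a seated plug stands up to 28 mm above its top.
- nut (a joint): Turn of the gland nut on its thread, rad: grows as it is screwed down (clockwise seen from above), 6.0 is bottomed out against a hard stop; starts already caught on the thread at 2.6 to 3.9. The nut sinks 3 mm a turn (0.48 mm a rad), turns stiffly (about 0.06 N m) and stays where it is left.
- screwdriver: Yellow-handled screwdriver 200 mm long lying on the bench beyond the work, to be left alone; origin under its middle, x along it towards the tip.
- contactor: Black and grey contactor 60 x 50 x 54 mm on the bench beyond the work, to be left alone; origin at the centre of its underside.
Mind the look-alikes: they are no part of the job. What is meant by the plug is not green or yellow, and is the smaller of those in its own colour.

How it is judged:
By the outcome, as a careful person would: the job done as asked, in the order asked, and still so for the second after the job is handed in, while the arm keeps its last pose, push and grip.
It also fails if it takes over 64 s, if anything falls off the work surface, if the arm or the gripper's body presses on something with over 40 N, if the wrist force passes 120 N, or if a joint passes its speed limit or range.

## Robot

A 7-joint arm with a two-finger parallel gripper is mounted at the origin on the work surface. World frame = base frame: x ahead of the robot, y to its left, z up, the work surface at z = 0. Lengths are in m, angles in rad, forces in N, time in s.
With the tool pointing down it reaches from about 0.4 to 0.9 m from the base axis. Payload 5.6 kg.
Tool frame: the origin (TCP) lies midway between the tips of the shut fingers; the grasp point (between the pads) lies 19 mm behind it; y points along the fingers, z is the direction in which the jaws open and shut, and the axes are right-handed (so a half turn about y gives the same grasp; the last joint's range is limited). The gripper opens to 92 mm and grips with 3 to 60 N. Pads are 20 mm wide; open, the fingers measure 128 mm over their backs; the gripper's body (75 mm by 189 mm) begins 69 mm behind the grasp point.
Start: joints at [-1.226, 0.468, -0.012, 1.603, 0.006, 1.071, -0.056], TCP at [0.246, 0.602, 0.215] pointing down, gripper open.
Joint ranges: [-2.53, 2.53], [-0.31, 2.02], [-1.57, 1.55], [0.28, 2.44], [-1.29, 4.43], [0.15, 1.84], [-2.92, 2.92]. Speed limits (rad/s): [2.57, 2.57, 3.14, 3.14, 3.14, 3.14, 3.14].

## Interface

Orientations are given as a 3x3 rotation matrix whose columns are the frame's x, y, z axes.
In Python, from station import env, effector, solver, viewer, workorder, search_frame, tip_of gives the robot as it stands. Calls block until the motion is done:
- env.reach(position, orientation): joint-space move of the TCP to a pose.
- env.movel(position, frame=None, rate=0.15): straight line of the TCP; frame=None keeps the orientation; rate is the mean speed in m/s.
- env.goto_joints(angles): joint-space move.
- effector.release() and effector.grasp(squeeze=None): open the fingers fully, or close them until they stop; squeeze is the grip in N (None keeps the last).
- env.pause(seconds).
- solver.inverse_kinematics(position, orientation): joint angles nearest the present ones, or None.
- env.sense(): the state.
- viewer.read_camera(name): name is "side" or "top" or "wrist"; returns (picture, depth): 384x512x3 uint8, red, green, blue; 384x512 float32, m along the optical axis (not along the pixel's ray), 0 where there is no reading.
- viewer.camera_info(name): a dict with "intrinsics" (3x3 intrinsics, pixels), "eye" and "rotation" of the camera in the world; the wrist camera has in their place "T_tool_cam" (4x4, takes a point from camera to tool coordinates, whose origin is the TCP and whose axes are the tool frame's). Camera axes: x right, y up, looking along -z (the intrinsics and any distortion apply to the point x, -y, -z); pixel columns grow to the right and rows downward; lengths in m; the calibration is good to about 2 mm. A picture is of the moment at which its call begins: read the wrist's pose just before it. camera_info takes no time and is no camera call.
A pose or a line that the arm cannot do raises env.PlanningError and nothing moves.
- workorder.finish_job(): hands the job in, once; it reports no verdict.
Trained networks look in the newest picture that a camera, given by its name, has taken for a name from the list of things; names that differ only in an ending like _2 or _b are one class to them, and where a whole thing is asked for, a point or a joint stands for the part that bears it (a point fixed in the world has none). Each returns a list of dicts, best first, with "score" (0 to 1); they miss things now and then, are a little off and sometimes report something else, mostly with a low value. They report only what shows in the picture. A call takes as long as a camera call. They do not tell look-alikes from the thing itself.
- search_frame(camera, name): "at" ([x, y, z] in m, in world coordinates, good to about 4 mm: the middle of the surface that is visible of it).
- tip_of(camera, name): "at" ([x, y, z] in m, in world coordinates, good to about 4 mm: a listed point, or the origin of a listed thing).
The state is a dict: "t": time; "joint_positions": joint angles; "joint_velocities": joint speeds; "tau": joint torques, N m; "ee_pos": TCP position; "tcp_rot": TCP orientation; "wrist_force": force on the tool from outside, world axes, zero at the start; "moment": the same for the moment, N m; "gripper_width": finger opening in m.
Only numpy, scipy, OpenCV 4.12 (cv2) and the standard library are available. Lean on these libraries where they do the work, as an engineer would, in place of code of your own. Each camera call takes 0.05 s, during which the arm holds its last target. There are 200 camera calls.

## Working session

There is one attempt and no reset: what is moved stays moved. The work goes in short steps, each a Python script; the robot and the scene stay as the last script left them, time stands still between calls to the robot, and variables do not carry over. Pictures are saved under pics/ and viewed, about 8 in all and at most 12, crops included, and the job is handed in when it is done.

```bash
ls; mkdir -p pics; cat > h.py <<'E'
import numpy as np, cv2
from station import env, effector, solver, viewer, workorder, search_frame, tip_of
def save(img,name): cv2.imwrite('pics/'+name,cv2.cvtColor(img,cv2.COLOR_RGB2BGR))
def cam(name):
    i=viewer.camera_info(name); 
    if 'eye' in i: return np.array(i['intrinsics']),np.array(i['rotation']),np.array(i['eye'])
    s=env.sense(); R=np.array(s['tcp_rot']); T=np.array(i['T_tool_cam'])
    return np.array(i['intrinsics']),R@T[:3,:3],R@T[:3,3]+np.array(s['ee_pos'])
def unproj(c,u,v,d):
    K,R,e=c
    p=np.stack([(u-K[0,2])/K[0,0]*d,-(v-K[1,2])/K[1,1]*d,-d*np.ones_like(u,dtype=float)],-1)
    return p@R.T+e
def proj(c,P):
    K,R,e=c; q=(np.atleast_2d(P)-e)@R
    return np.stack([K[0,0]*q[:,0]/-q[:,2]+K[0,2],K[1,1]*q[:,1]/q[:,2]+K[1,2]],-1)
E
python3 - <<'E'
from h import *
ims=[]
for n in ('side','top'):
    p,d=viewer.read_camera(n); save(p,n+'0.png'); np.savez('/tmp/'+n,p=p,d=d)
    c=cam(n); print(n,viewer.camera_info(n))
    ims.append(p)
    for o in ('plug','plug_blue','plug_black','gland_mouth','nut_grip','wirebox','block','screwdriver','contactor'):
        r=tip_of(n,o)
        print(o,[(np.round(x['at'],3).tolist(),round(x['score'],2),proj(c,x['at']).round()[0].tolist()) for x in r[:4]])
s=env.sense(); print(s['t'],s['tcp_rot'],s['gripper_width'])
save(np.vstack([ims[0],ims[1]])[:, :],'both.png')
save(cv2.resize(np.hstack(ims),(800,300)),'both.png')
E
```

```text
pics
side {'intrinsics': array([[400.16424452,   0.        , 261.05470745],
       [  0.        , 400.16424452, 190.33435931],
       [  0.        ,   0.        ,   1.        ]]), 'eye': array([0.547601  , 0.50376395, 0.6238415 ]), 'rotation': array([[-0.9994935 ,  0.02924859, -0.01254063],
       [-0.02975113, -0.71890445,  0.69447193],
       [ 0.01129681,  0.69449328,  0.7194105 ]])}
plug [([0.528, 0.111, 0.03], 0.68, [275.0, 265.0]), ([0.522, 0.028, 0.031], 0.65, [279.0, 227.0]), ([0.412, 0.101, 0.031], 0.64, [341.0, 262.0]), ([0.615, 0.106, 0.028], 0.59, [226.0, 262.0])]
plug_blue [([0.527, 0.168, 0.034], 0.65, [276.0, 293.0])]
plug_black [([0.518, 0.217, 0.031], 0.83, [281.0, 323.0])]
gland_mouth [([0.507, -0.156, 0.097], 0.83, [287.0, 139.0])]
nut_grip [([0.502, -0.15, 0.087], 0.94, [289.0, 145.0]), ([0.525, 0.16, -0.0], 0.58, [276.0, 299.0])]
wirebox [([0.492, -0.188, 0.002], 0.83, [291.0, 163.0]), ([0.529, 0.112, 0.028], 0.66, [274.0, 266.0])]
block [([0.525, 0.161, -0.0], 0.92, [276.0, 300.0])]
screwdriver [([0.725, 0.091, -0.0], 0.83, [168.0, 262.0])]
contactor [([0.715, -
[... 559 characters left out ...]
 185.0]), ([0.533, 0.109, 0.032], 0.55, [191.0, 226.0])]
plug_blue [([0.527, 0.163, 0.03], 0.52, [163.0, 229.0]), ([0.728, 0.093, -0.003], 0.41, [204.0, 133.0])]
plug_black [([0.517, 0.218, 0.031], 0.76, [133.0, 234.0])]
gland_mouth [([0.506, -0.151, 0.097], 0.64, [336.0, 242.0])]
nut_grip []
wirebox [([0.494, -0.191, -0.003], 0.61, [342.0, 249.0])]
block [([0.524, 0.164, -0.0], 0.73, [165.0, 231.0])]
screwdriver [([0.727, 0.093, -0.0], 0.91, [204.0, 133.0])]
contactor [([0.718, -0.086, 0.001], 0.86, [291.0, 140.0])]
1.0 [[ 9.25708754e-01  7.52364320e-05  3.78237091e-01]
 [-3.78237094e-01  2.78475447e-05  9.25708755e-01]
 [ 5.91140495e-05 -9.99999997e-01  5.42359253e-05]] 0.09175912226111843
```

View pics/top0.png

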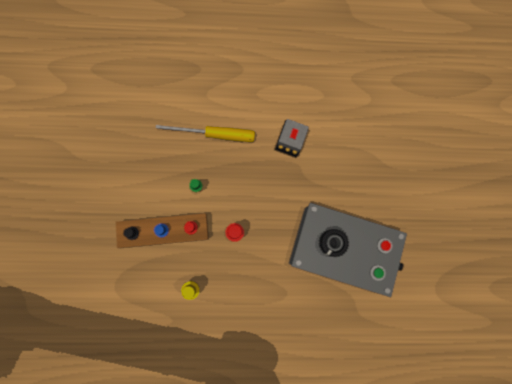

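View pics/side0.png

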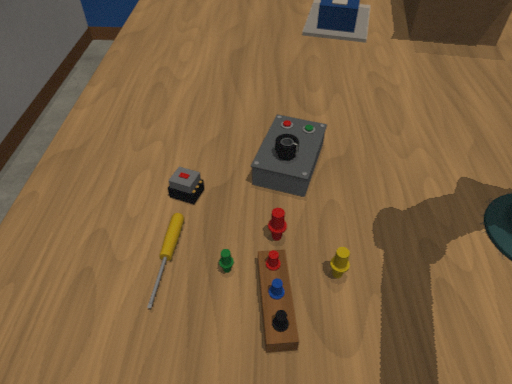

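The named "plug" candidates in the top view are: red in the block at (190,227), free-standing red at (235,231), green at (196,185) and yellow at (190,290). The one in the block fits, because it stands in a hole and is visibly the smaller of the two reds. The free-standing red is the bigger look-alike. I'll confirm with a wrist close-up while approaching.

```bash
cat >> h.py <<'E'
def down(yaw):  # jaw-opening direction (tool z) at world angle yaw, tool pointing down
    z=np.array([np.cos(yaw),np.sin(yaw),0]); y=np.array([0,0,-1.]); return np.stack([np.cross(y,z),y,z],1)
E
python3 - <<'E'
from h import *
i=viewer.camera_info('wrist'); print(np.round(i['T_tool_cam'],3).tolist(),i['intrinsics'][0].tolist())
for k in np.arange(-180,180,30):
    q=solver.inverse_kinematics([0.53,0.11,0.25],down(np.radians(k))); q2=solver.inverse_kinematics([0.507,-0.153,0.085],down(np.radians(k)))
    print(k, None if q is None else np.round(q,2).tolist(), None if q2 is None else np.round(q2,2).tolist())
env.reach([0.53,0.09,0.26],down(np.radians(7)))
p,d=viewer.read_camera('wrist'); c=cam('wrist'); np.savez('/tmp/w1',p=p,d=d,K=c[0],R=c[1],e=c[2])
for o in ('plug',):
    print([(np.round(x['at'],4).tolist(),round(x['score'],2),proj(c,x['at']).round()[0].tolist()) for x in tip_of('wrist',o)])
save(p,'w1.png'); s=env.sense(); print(s['t'],s['joint_positions'])
E
```

```text
[[0.0, -0.97, -0.242, -0.068], [-0.001, 0.242, -0.97, -0.17], [1.0, 0.0, -0.001, 0.0], [0.0, 0.0, 0.0, 1.0]] [328.24809478379757, 0.0, 255.10452236230975]
-180 [-0.25, 0.25, -0.02, 1.83, 0.01, 1.06, 2.87] [-0.68, 0.93, 1.34, 2.05, -1.05, 1.12, -1.98]
-150 [-1.25, 0.55, 1.37, 1.89, -0.58, 1.2, -2.31] [-0.68, 0.93, 1.34, 2.05, -1.05, 1.12, -1.45]
-120 [-1.25, 0.55, 1.37, 1.89, -0.58, 1.2, -1.78] [-0.59, 0.72, 1.12, 2.04, -0.84, 0.93, -1.1]
-90 [-0.86, 0.28, 0.72, 1.87, -0.21, 1.07, -1.63] [-0.48, 0.62, 0.94, 2.04, -0.68, 0.83, -0.71]
-60 [-0.78, 0.27, 0.62, 1.86, -0.17, 1.06, -1.14] [-0.45, 0.59, 0.89, 2.04, -0.64, 0.81, -0.23]
-30 [-0.75, 0.26, 0.58, 1.86, -0.16, 1.06, -0.63] [-0.41, 0.57, 0.83, 2.04, -0.59, 0.79, 0.25]
0 [-0.69, 0.26, 0.5, 1.86, -0.14, 1.06, -0.13] [-0.36, 0.54, 0.75, 2.03, -0.53, 0.77, 0.71]
30 [-0.62, 0.25, 0.43, 1.86, -0.12, 1.06, 0.37] [-0.31, 0.52, 0.68, 2.03, -0.47, 0.75, 1.19]
60 [-0.56, 0.25, 0.35, 1.85, -0.1, 1.06, 0.87] [-0.25, 0.5, 0.6, 2.03, -0.41, 0.74, 1.65]
90 [-0.48, 0.24, 0.26, 1.85, -0.07, 1.06, 1.37] [-0.11, 0.47, 0.42, 2.02, -0.28, 0.71, 2.06]
120 [-0.4, 0.24, 0.15, 1.84, -0.04, 1.06, 1.87] [-0.04, 0.46, 0.33, 2.01, -0.22, 0.71, 2.53]
150 [-0.32, 0.25, 0.07, 1.84, -0.02, 1.06, 2.37] [1.05, 0.77, -1.11, 1.95, 0.85, 0.99, 2.14]
[([0.5344, 0.1109, 0.0293], 0.94, [261.0, 158.0]), ([0.6143, 0.1038, 0.0254], 0.9, [324.0, 171.0]), ([0.5221, 0.0211, 0.0317], 0.85, [242.0, 227.0]), ([0.4144, 0.1067, 0.0348], 0.58, [161.0, 149.0])]
3.2083 [-0.65797354  0.23823888  0.50422748  1.85572728 -0.12969384  1.08026227
  0.01993794]
```

```bash
python3 - <<'E'
from h import *
f=np.load('/tmp/w1.npz'); p,d=f['p'],f['d']; c=(f['K'],f['R'],f['e'])
save(cv2.resize(p[100:320,130:400],None,fx=2.6,fy=2.6,interpolation=cv2.INTER_CUBIC),'w1c.png')
v,u=np.mgrid[:384,:512]; P=unproj(c,u,v,d); hsv=cv2.cvtColor(p,cv2.COLOR_RGB2HSV)
m=((hsv[...,0]<8)|(hsv[...,0]>172))&(hsv[...,1]>150)&(d>0)
n,l,st,ce=cv2.connectedComponentsWithStats(m.astype(np.uint8))
for k in range(1,n):
    if st[k,4]<60: continue
    Q=P[(l==k)]; zt=np.percentile(Q[:,2],97); T=Q[Q[:,2]>zt-.003]
    (x,y),r=cv2.minEnclosingCircle(T[:,:2].astype(np.float32))
    print(st[k],'zmax',zt.round(4),'top c',T.mean(0).round(4),'circ',round(x,4),round(y,4),round(r,4))
# all plugs in block: tops
for n_ in ('plug_blue','plug_black'):
    print(n_,[(np.round(x['at'],4).tolist(),round(x['score'],2)) for x in tip_of('wrist',n_)])
E
```

```text
[248 148  21  22 366] zmax 0.0624 top c [0.531  0.1106 0.0614] circ 0.531 0.1104 0.0089
[231 210  27  34 709] zmax 0.0748 top c [0.5234 0.0277 0.0738] circ 0.5235 0.0274 0.0121
plug_blue [([0.5238, 0.1663, 0.0302], 0.82)]
plug_black [([0.537, 0.1113, 0.0295], 0.67)]
```

View pics/w1c.png

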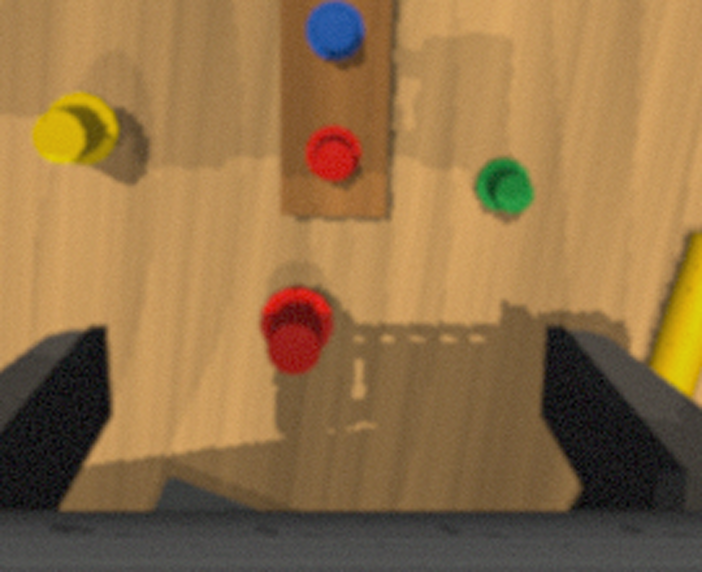

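The crop confirms it. The red plug in the block has a grip radius of 8.9 mm and its top at 62 mm, as specified. The free-standing red has a 12 mm radius and is the look-alike. I'll grasp the one in the block.

```bash
python3 - <<'E'
from h import *
R=down(np.radians(7))
env.reach([0.531,0.1105,0.11],R)
env.movel([0.531,0.1105,0.040],rate=0.1)
effector.grasp(25); s=env.sense(); print('w',s['gripper_width'],s['ee_pos'],s['wrist_force'])
env.movel([0.531,0.1105,0.17],rate=0.15); s=env.sense(); print('w',s['gripper_width'],s['ee_pos'],s['wrist_force'],s['t'])
# offset so that the gland is in view: tool x axis = ?
print(R[:,0])
env.reach(np.array([0.507,-0.153,0.26])-0.02*R[:,0]*0+np.array([0,0.05,0.0]),R)
p,d=viewer.read_camera('wrist'); c=cam('wrist'); np.savez('/tmp/w2',p=p,d=d,K=c[0],R=c[1],e=c[2])
for o in ('gland_mouth','nut_grip','plug'):
    print(o,[(np.round(x['at'],4).tolist(),round(x['score'],2),proj(c,x['at']).round()[0].tolist()) for x in tip_of('wrist',o)])
save(p,'w2.png'); s=env.sense(); print(s['t'],s['ee_pos'],s['joint_positions'])
E
```

```text
w 0.017128048914338747 [0.53098296 0.11051705 0.03999287] [-0.83940064  0.2528758  -0.47933382]
w 0.01780403485100418 [0.53030259 0.1104296  0.16919512] [-1.21703684  0.0678913  -0.40678383] 6.95
[ 0.12186934 -0.99254615  0.        ]
gland_mouth [([0.5003, -0.1519, 0.0959], 0.61, [243.0, 230.0])]
nut_grip [([0.5064, -0.1528, 0.0892], 0.69, [249.0, 229.0])]
plug [([0.5104, -0.1006, 0.2479], 0.74, [261.0, 236.0]), ([0.5203, 0.0249, 0.0326], 0.7, [281.0, 66.0]), ([0.7139, -0.0861, 0.004], 0.57, [413.0, 179.0]), ([0.6156, 0.1028, 0.0241], 0.56, [376.0, 4.0])]
8.075 [ 0.50709438 -0.10126766  0.2591622 ] [-0.39470845  0.20600303  0.61134535  1.90644121 -0.13371607  1.07101522
  0.39634969]
```

View pics/w2.png

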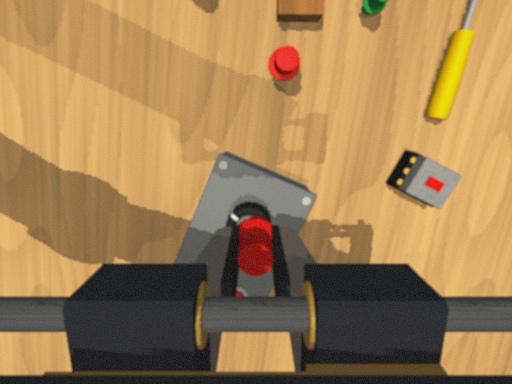

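The picture shows the plug held at (257,245), partly hiding the gland and nut at (249,215). I'll shift so the camera sees the gland clearly, then measure both in one frame.

```bash
python3 - <<'E'
from h import *
R=down(np.radians(7))
env.movel([0.507,-0.215,0.26],rate=0.2)
p,d=viewer.read_camera('wrist'); c=cam('wrist'); s=env.sense(); np.savez('/tmp/w3',p=p,d=d,K=c[0],R=c[1],e=c[2])
for o in ('gland_mouth','nut_grip'):
    print(o,[(np.round(x['at'],4).tolist(),round(x['score'],2),proj(c,x['at']).round()[0].tolist()) for x in tip_of('wrist',o)])
v,u=np.mgrid[:384,:512]; P=unproj(c,u,v,d); ok=d>0
near=ok&(np.hypot(P[...,0]-.506,P[...,1]+.153)<.035)
for a,b in((.080,.092),(.092,.0972),(.0972,.104)):
    m=near&(P[...,2]>a)&(P[...,2]<b); Q=P[m]
    if len(Q)>20:
        (x,y),r=cv2.minEnclosingCircle(Q[:,:2].astype(np.float32)); print(a,b,len(Q),Q.mean(0).round(4),'circ',round(x,4),round(y,4),round(r,4))
print('hist',np.histogram(P[near][:,2],bins=np.arange(.055,.106,.003)))
hsv=cv2.cvtColor(p,cv2.COLOR_RGB2HSV)
m=((hsv[...,0]<8)|(hsv[...,0]>172))&(hsv[...,1]>150)&ok&(P[...,2]>.18); Q=(P[m]-s['ee_pos'])
print('plug rel TCP',len(Q),np.percentile(Q,[2,50,98],axis=0).round(4).tolist())
top=Q[Q[:,2]>np.percentile(Q[:,2],98)-.002]; print('top',top.mean(0).round(4)); col=Q[Q[:,2]<0.0]; print('col',col.mean(0).round(4) if len(col) else 0, cv2.minEnclosingCircle(col[:,:2].astype(np.float32)) if len(col) else 0)
x,y=proj(c,[.506,-.153,.097])[0].astype(int); print(x,y)
big=cv2.resize(p[max(0,y-60):y+80,max(0,x-80):x+80],None,fx=4,fy=4,interpolation=cv2.INTER_CUBIC); save(big,'w3c.png'); print(s['t'],s['ee_pos'])
E
```

```text
gland_mouth [([0.5041, -0.1529, 0.0942], 0.73, [260.0, 124.0])]
nut_grip []
0.08 0.092 84 [ 0.5095 -0.1493  0.0863] circ 0.5059 -0.1492 0.0166
0.092 0.0972 426 [ 0.5061 -0.1491  0.0956] circ 0.5057 -0.1492 0.025
0.0972 0.104 926 [ 0.5056 -0.1487  0.0985] circ 0.5055 -0.1491 0.025
hist (array([  44, 1224,   27,    0,  367,  117,   16,   13,   11,   22,   25,
         24,   42,  346,  950,   20]), array([0.055, 0.058, 0.061, 0.064, 0.067, 0.07 , 0.073, 0.076, 0.079,
       0.082, 0.085, 0.088, 0.091, 0.094, 0.097, 0.1  , 0.103]))
plug rel TCP 1828 [[-0.0091, -0.0069, -0.0057], [-0.0008, 0.0052, 0.0202], [0.0079, 0.012, 0.0224]]
top [-0.0003  0.0003  0.0215]
col [-0.0012  0.0086 -0.0047] ((-0.0008291406556963921, 0.005670367740094662), 0.010126548819243908)
261 124
8.8333 [ 0.50729117 -0.21320288  0.25963579]
```

View pics/w3c.png

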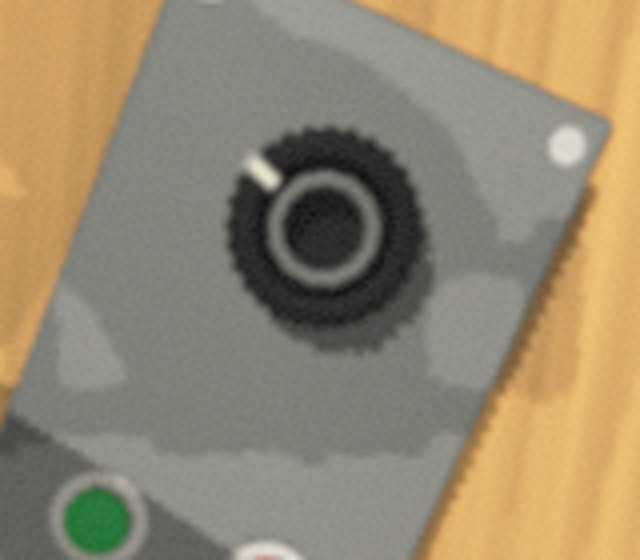

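The crop shows the nut, with its white mark at upper left (262,170), and the neck ring centred at (325,228). The arm may still have been settling when I took it, so I'll re-measure at rest and cross-check with the top camera.

```bash
python3 - <<'E'
from h import *
env.pause(0.3)
s0=env.sense()
v,u=np.mgrid[:384,:512]
for n in ('wrist','top'):
    c=cam(n); p,d=viewer.read_camera(n)
    P=unproj(c,u,v,d); near=(d>0)&(np.hypot(P[...,0]-.506,P[...,1]+.15)<.035)
    m=near&(P[...,2]>.0955)&(P[...,2]<.106); Q=P[m]
    (x,y),r=cv2.minEnclosingCircle(Q[:,:2].astype(np.float32)); print(n,len(Q),Q.mean(0).round(4),'circ',round(x,4),round(y,4),round(r,4))
    g=np.hypot(Q[:,0]-x,Q[:,1]-y)
    print('  nut top z',np.median(Q[g>.0175][:,2]).round(4),'neck z',np.median(Q[(g<.0135)&(g>.0112)][:,2]).round(4))
    b=(d>0)&(np.hypot(P[...,0]-.506,P[...,1]+.15)<.05)&(np.hypot(P[...,0]-.506,P[...,1]+.15)>.03)&(P[...,2]>.05); print('  box z',np.median(P[b][:,2]).round(4))
    if n=='wrist':
        hsv=cv2.cvtColor(p,cv2.COLOR_RGB2HSV); mk=near&(hsv[...,1]<60)&(hsv[...,2]>150)&(P[...,2]>.094); q=P[mk&(np.hypot(P[...,0]-x,P[...,1]-y)>.016)]
        print('  mark angle',np.degrees(np.arctan2(q[:,1].mean()-y,q[:,0].mean()-x)),len(q))
        K,Rr,e=c
        np.savez('/tmp/w4',p=p)
s=env.sense(); print(s0['ee_pos'],s['ee_pos'],s['t'])
E
```

```text
wrist 1162 [ 0.5057 -0.1491  0.0981] circ 0.5056 -0.1497 0.0251
  nut top z 0.0984 neck z 0.0959
  box z 0.369
  mark angle 145.7049114338701 38
top 384 [ 0.5056 -0.1485  0.0984] circ 0.5058 -0.1491 0.0252
  nut top z 0.0989 neck z 0.0963
  box z 0.385
[ 0.50712772 -0.21459068  0.2600818 ] [ 0.50704959 -0.21482442  0.26003697] 9.3333
```

The wrist and top cameras agree on the gland axis at (0.5057, -0.1492). I'll insert the plug with force-watched steps.

```bash
python3 - <<'E'
from h import *
R=down(np.radians(7)); g=np.array([.5057,-.1493])
env.movel([*g,0.16],rate=0.2); env.pause(.2)
s=env.sense(); f0=np.array(s['wrist_force']); print(s['ee_pos'],f0.round(2))
env.movel([*g,0.115],rate=0.08)
for z in np.arange(.112,.1005,-.0015):
    env.movel([*g,z],rate=0.03); s=env.sense(); f=np.array(s['wrist_force'])-f0
    print(round(z,4),s['ee_pos'].round(4),f.round(1))
    if f[2]>6: break
print(s['t'],s['gripper_width'])
E
```

```text
[ 0.50636644 -0.15025518  0.16107201] [-0.32 -0.33 -0.34]
0.112 [ 0.5058 -0.1493  0.1121] [0.8 0.1 0.5]
0.1105 [ 0.5057 -0.1493  0.1106] [ 1.1 -0.  -0.6]
0.109 [ 0.5057 -0.1493  0.1089] [-0.   0.4  0.2]
0.1075 [ 0.5056 -0.1493  0.1074] [ 0.8 -0.5  0.1]
0.106 [ 0.5056 -0.1493  0.1059] [1.2 0.6 0.5]
0.1045 [ 0.5057 -0.1493  0.1044] [0.2 1.1 0.8]
0.103 [ 0.5059 -0.1494  0.1039] [-2.   0.9  8. ]
12.75 0.017559339498686835
```

```bash
python3 - <<'E'
from h import *
g=np.array([.5057,-.1493])
effector.release(); env.movel([*g,0.20],rate=0.2)
env.reach([*g,0.2],down(np.radians(100))); env.pause(.2)
v,u=np.mgrid[:384,:512]
for n in ('wrist','top'):
    c=cam(n); p,d=viewer.read_camera(n); hsv=cv2.cvtColor(p,cv2.COLOR_RGB2HSV); P=unproj(c,u,v,d)
    m=((hsv[...,0]<8)|(hsv[...,0]>172))&(hsv[...,1]>150)&(d>0)&(np.hypot(P[...,0]-g[0],P[...,1]-g[1])<.03)&(P[...,2]>.085)
    Q=P[m]
    if len(Q)<5: print(n,'none'); continue
    zt=np.percentile(Q[:,2],97);T=Q[Q[:,2]>zt-.003]; print(n,len(Q),'top z',zt.round(4),cv2.minEnclosingCircle(T[:,:2].astype(np.float32)), 'lowest red',np.percentile(Q[:,2],2).round(4))
    if n=='wrist': save(p,'w5.png')
s=env.sense(); print(s['t'],s['ee_pos'],s['joint_positions'].round(2))
E
```

```text
wrist 852 top z 0.1266 ((0.4999890625476837, -0.14948412775993347), 0.01378428190946579) lowest red 0.0924
top 24 top z 0.1282 ((0.5070365071296692, -0.15420536696910858), 0.005122796632349491) lowest red 0.0947
16.2 [ 0.50569556 -0.14922808  0.19995973] [-0.04  0.28  0.32  1.93 -0.11  0.94  2.07]
```

View pics/w5.png

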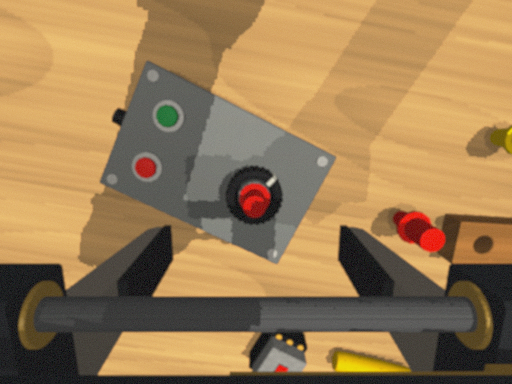

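The plug is released and seated: its top is at 126.6 mm, so the collar is at about 96.6 mm on the rim. In the picture it stands at (255,195) inside the nut, with the mark at (271,182). Now I'll grip the nut and turn it clockwise while watching the moment.

```bash
cat >> h.py <<'E'
g=np.array([.5057,-.1493])
def yaw(s): return np.arctan2(s['tcp_rot'][1][2],s['tcp_rot'][0][2])
def turn(a,z):
    q=solver.inverse_kinematics([*g,z],down(a))
    q0=env.sense()['joint_positions']
    if q is None or np.abs(np.array(q)-q0).max()>0.6: raise RuntimeError(f'ik {a} {q} {q0}')
    env.goto_joints(q); return env.sense()
E
python3 - <<'E'
from h import *
env.movel([*g,0.13],rate=0.2); env.movel([*g,0.0710],rate=0.1)
s=env.sense(); m0=np.array(s['moment']); print(s['t'],s['ee_pos'],m0.round(2))
effector.grasp(45); s=env.sense(); print('w',s['gripper_width'],s['wrist_force'].round(1),s['moment'].round(2))
a=yaw(s); a0=a; z=0.0710
while a0-a<3.5:
    a-=0.12; z-=0.12*0.00048
    s=turn(a,z); mz=s['moment'][2]-m0[2]
    print(round(a0-a,2),round(a0-yaw(s),3),'mz',round(mz,3),'F',s['wrist_force'].round(1),'t',round(s['t'],1))
    if mz>0.35: break
print(s['joint_positions'].round(2),s['gripper_width'],s['ee_pos'])
E
```

```text
17.4417 [ 0.50622142 -0.14949728  0.07152487] [-0.01  0.04 -0.04]
w 0.04693090584288772 [ 2.1 -2.8 -0.2] [-0.81 -0.15  0.05]
0.12 0.118 mz 0.008 F [ 1.4 -6.4 -0.7] t 18.4
0.24 0.238 mz -0.087 F [-0.1 -5.2 -0.2] t 18.7
0.36 0.358 mz -0.014 F [ 1.1 -5.2 -0.5] t 18.9
0.48 0.478 mz 0.021 F [ 0.7 -4.9  0.2] t 19.2
0.6 0.598 mz 0.019 F [ 1.8 -5.   0.2] t 19.4
0.72 0.718 mz -0.074 F [-0.1 -6.3  0. ] t 19.7
0.84 0.838 mz -0.027 F [ 0.8 -5.8  1.2] t 19.9
0.96 0.958 mz -0.009 F [-0.2 -5.7  0.4] t 20.2
1.08 1.078 mz 0.053 F [-0.2 -6.2 -0.4] t 20.4
1.2 1.198 mz -0.047 F [-0.2 -5.6  0.5] t 20.7
1.32 1.318 mz -0.047 F [ 0.1 -6.4  1.9] t 20.9
1.44 1.438 mz 0.036 F [ 0.  -6.2  1.4] t 21.2
1.56 1.558 mz -0.016 F [-0.4 -6.1  1.1] t 21.4
1.68 1.678 mz -0.017 F [-0.3 -5.7  1.3] t 21.7
1.8 1.798 mz -0.012 F [-0.3 -6.   1.4] t 21.9
1.92 1.918 mz -0.023 F [-0.4 -5.7  0.8] t 22.2
2.04 2.038 mz -0.031 F [-1.1 -5.8  2.3] t 22.4
2.16 2.158 mz 0.008 F [-0.2 -6.   0.5] t 22.7
2.28 2.278 mz -0.04 F [-0.5 -5.4  1.8] t 22.9
2.4 2.398 mz -0.027 F [-0.7 -6.   2.8] t 23.2
2.52 2.518 mz -0.014 F [-0.9 -5.2  2.9] t 23.4
2.64 2.632 mz 1.071 F [ 1.7 -4.7  1.9] t 23.7
[-0.49  0.65  0.94  2.05 -0.73  0.81 -0.  ] 0.04755323000982305 [ 0.50671916 -0.14967972  0.06999892]
```

The moment jumped from about 0 to 1.07 N m at 2.63 rad, which is the hard stop and lies within the expected 2.1 to 3.4. I'll unload in small steps to find the relaxed stop angle, then back off a quarter turn from there.

```bash
python3 - <<'E'
from h import *
s=env.sense(); a=yaw(s); z=.06975; m0=-.04; print(a,s['moment'][2]-m0)
for i in range(8):
    a+=0.015; s=turn(a,z); env.pause(.1); ms=[]
    for _ in range(4): env.pause(.02); ms.append(env.sense()['moment'][2]-m0)
    s=env.sense(); print(round(a,3),round(yaw(s),4),'mz',np.round(np.mean(ms),3))
    if np.mean(ms)<0.08: break
astop=yaw(s); np.savetxt('/tmp/astop',[astop]); print('astop',astop,s['t'],s['ee_pos'])
v,u=np.mgrid[:384,:512]; c=cam('wrist'); p,d=viewer.read_camera('wrist'); x,y=proj(c,[*g,.098])[0].astype(int)
save(cv2.resize(p[max(0,y-75):y+75,x-100:x+100],None,fx=4,fy=4,interpolation=cv2.INTER_CUBIC),'w6.png'); np.savez('/tmp/w6',p=p,d=d,K=c[0],R=c[1],e=c[2]); print(x,y)
E
```

```text
-0.887363365399972 1.071755104954442
-0.872 -0.8683 mz 0.589
-0.857 -0.8547 mz 0.198
-0.842 -0.8409 mz 0.044
astop -0.8408826883099377 24.9417 [ 0.50665605 -0.14965603  0.07001217]
254 265
```

View pics/w6.png

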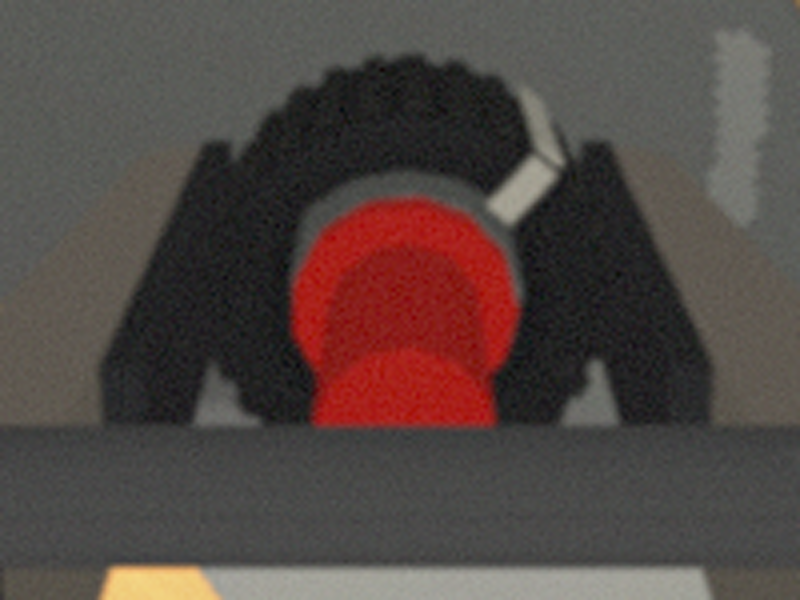

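The crop shows the mark at (525,190), just ahead of the right finger, and the red collar inside the nut at (405,280). Backing off a quarter turn now.

```bash
python3 - <<'E'
from h import *
astop=float(np.loadtxt('/tmp/astop')); z=.06975
def mark(c,p,d):
    v,u=np.mgrid[:384,:512]; P=unproj(c,u,v,d); hsv=cv2.cvtColor(p,cv2.COLOR_RGB2HSV); r=np.hypot(P[...,0]-g[0],P[...,1]-g[1])
    m=(d>0)&(r>.0165)&(r<.0245)&(P[...,2]>.094)&(P[...,2]<.103)&(hsv[...,1]<70)&(hsv[...,2]>100); q=P[m]
    return np.degrees(np.arctan2(q[:,1].mean()-g[1],q[:,0].mean()-g[0])),len(q)
f=np.load('/tmp/w6.npz'); print('mark at stop',mark((f['K'],f['R'],f['e']),f['p'],f['d']))
N=12
for k in range(1,N+1):
    s=turn(astop+np.pi/2*k/N+(.003 if k==N else 0),z+.00075*k/N)
    print(k,round(yaw(s)-astop,4),'mz',round(s['moment'][2]+.04,3),s['wrist_force'].round(1))
env.pause(.4); s=env.sense(); print('turned back',np.degrees(yaw(s)-astop),s['moment'].round(2),s['wrist_force'].round(1),s['gripper_width'],s['t'],s['ee_pos'])
c=cam('wrist'); p,d=viewer.read_camera('wrist'); print('mark',mark(c,p,d))
x,y=proj(c,[*g,.098])[0].astype(int)
save(cv2.resize(p[max(0,y-75):y+75,x-100:x+100],None,fx=4,fy=4,interpolation=cv2.INTER_CUBIC),'w7.png')
p,d=viewer.read_camera('top')
save(p,'top1.png')
E
```

```text
mark at stop (np.float64(-2.039464637611771), 146)
1 0.1303 mz 0.055 [ 4.  -3.8  1. ]
2 0.2586 mz 0.088 [ 3.8 -3.2  1.3]
3 0.3872 mz 0.051 [ 3.6 -3.1  1.4]
4 0.5175 mz 0.055 [ 3.6 -2.7  4. ]
5 0.6484 mz 0.065 [ 2.2 -2.1  3.6]
6 0.7794 mz 0.099 [ 3.5 -2.4  5.5]
7 0.9105 mz 0.054 [ 1.7 -1.7  5.6]
8 1.0413 mz 0.116 [ 1.  -2.3  6.9]
9 1.1722 mz 0.111 [ 1.3 -2.4  6.3]
10 1.303 mz 0.117 [ 1.2 -2.3  7.1]
11 1.4339 mz 0.067 [ 0.5 -2.7  6.7]
12 1.5678 mz 0.105 [ 0.5 -2.9  8.3]
turned back 89.80778878418585 [-0.75 -0.02  0.08] [-0.3 -3.4  8.2] 0.04769222357660983 28.3917 [ 0.50491797 -0.1494917   0.07057688]
mark (np.float64(90.42233576418798), 171)
```

View pics/w7.png

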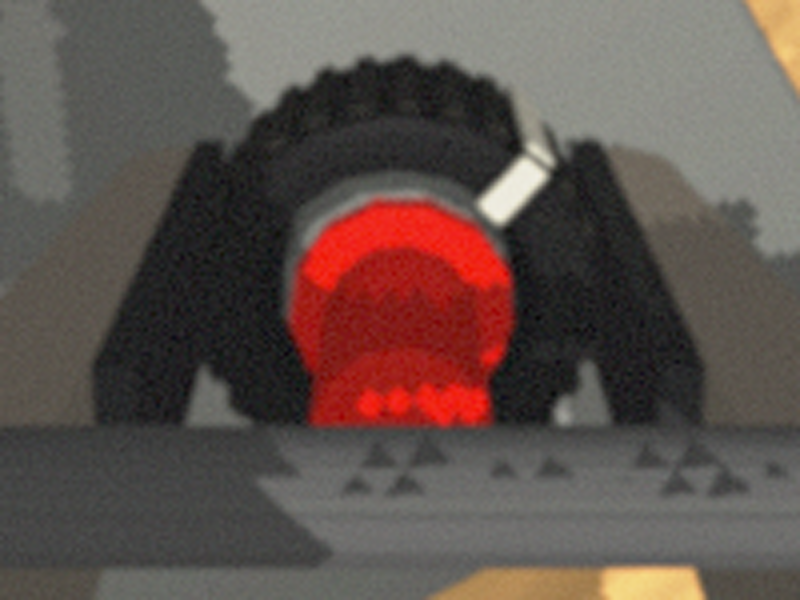

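View pics/top1.png

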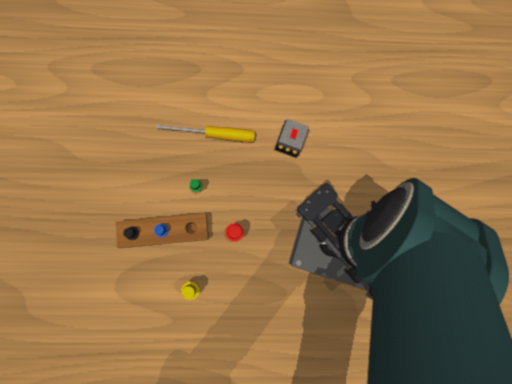

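The mark stays in the same place relative to the fingers, so nothing slipped. The plug is seated and everything else stands where it was. Handing in.

```bash
python3 -c "
from h import *
workorder.finish_job()"
```

```text
the job is handed in; nothing more can be done
```

The job is done and handed in at about 28 s on the robot clock: the red plug is seated, and the nut was screwed down to its stop and backed off a quarter turn. The gripper is still holding the nut.

- **Plug:** I took the smaller red plug from the block. It met the gland's neck at the expected height with about 8 N. After I let go, the camera put its top at 126.6 mm against 126 mm nominal. The top camera saw too little of the red for a useful second check there.
- **Nut to the stop:** It turned clockwise about 2.58 rad, and the wrist moment then jumped to about 1.07 N m, which I took as bottomed out.
- **Back-off:** The quarter turn measures 89.8° from the tool and about 92° from the white mark. The 2.5° difference is within how well I can read the mark. The mark kept its place relative to the fingers, so I saw no slip.
- **Forces at hand-in:** The wrist force was about 9 N.
- **Everything else:** In the last top view the other two plugs, the screwdriver, the contactor and the look-alikes are where they were at the start.

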